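Tip the portioned bonbons into the mixing bowl

ROBOT

A 7-joint arm with a two-finger parallel gripper is mounted at the origin on the work surface. World frame = base frame: x ahead of the robot, y to its left, z up, the work surface at z = 0. Lengths are in m, angles in degrees, forces in N, time in s.
With the tool pointing down it reaches from about 0.425 to 0.875 m from the base axis. Payload 4.7 kg.
Tool frame: the origin (TCP) lies at the very end of the fingers, on their centre line; the grasp point (between the pads) lies 19 mm behind it; z points along the fingers, y is the line along which they close (so a half turn about z gives the same grasp; the last joint's range is limited). The gripper opens to 87 mm and grips with 3 to 60 N. Pads are 19 mm wide; open, the fingers measure 117 mm over their backs; the gripper's body (75 mm by 190 mm) begins 51 mm behind the grasp point.
Start: joints at [-73.218, 18.392, -4.016, 83.108, 1.295, 78.541, -3.26], TCP at [0.179, 0.625, 0.223] pointing down, gripper open.
Joint ranges: [-163.93, 163.93], [-17.29, 119.83], [-79.2, 71.16], [3.27, 140.29], [-89.18, 269.18], [5.43, 117.66], [-154.24, 154.24]. Speed limits (degrees/s): [147.25, 147.25, 180, 180, 180, 180, 180].

INTERFACE

Orientations are given as [roll, pitch, yaw] about the fixed x, y, z axes, in that order (R = Rz(yaw) Ry(pitch) Rx(roll)).
In Python, from cell import get_obs, eyes, env gives the robot as it stands.
- The arm moves only by the tool servo_tool, never from a script. Its argument "series" is a list that holds one entry, the list of rows, each a list of 7 numbers: the shift along the tool's x, y, z in units of 300 mm (1.0 is 300 mm), then the turn, a rotation vector about the tool's x, y, z in units of pi rad (1.0 is pi rad), then the opening, from 0 (shut) to 1 (fully open). In form: [[[tx, ty, tz, wx, wy, wz, gripper], ...]]. A call has 1 to 12 rows; each row is the pose to reach, as a shift and turn from the pose commanded when the call began, along the tool's axes at that moment, turning the shorter way round; what a row does not reach only later rows make up. A row lasts 1/12 s, in which the tool goes at most 41.7 mm and 7.16 degrees, less where a joint would pass 70% of its speed; a pose out of reach is approached as far as the arm can. A call with a number of a shift or a turn outside -1 to 1 is refused whole. A call with a gripper value outside its range is refused whole. The fingers move at their own pace and stop on an object; "grip_force" is the grip in N (left out, the last holds). Time passes only in rows, so rows that repeat a pose let the fingers close. It gives the time, the measured TCP pose, the force, the opening and the grip force at its end, in the units of the state.
- get_obs(): the state, without advancing time (a new reading comes with each control period).
- eyes.read_camera(name): name is "scene" or "top" or "wrist"; returns a dict with "frame" (400x640x3 uint8, red, green, blue), "depth" (400x640 float32, m along the optical axis (not along the pixel's ray), 0 where there is no reading), "fx", "fy", "cx", "cy" (pixels), "origin" and "rotation" of the camera in the world; the wrist camera has in their place "mount" (4x4, takes a point from camera to tool coordinates, whose origin is the TCP and whose axes are the flange's). Camera axes: x right, y down, z forward; pixel columns grow to the right and rows downward; lengths in m; the calibration is good to about 2 mm. The wrist camera is an equidistant fisheye: a pixel r from the principal point sees the ray r / f radians off the axis. A picture is of the moment at which its call begins: read the wrist's pose just before it.
- env.sign_off(): hands the job in; it is judged then, once.
The state is a dict: "time_s": time; "qpos": joint angles; "joint_velocities": joint speeds; "effort": joint torques, N m; "tool_pos": TCP position; "tool_rot": TCP orientation; "force": force on the tool from outside, world axes, zero at the start; "wrist_torque": the same for the moment, N m; "grip_width": finger opening in m; "grasp_force": force on a finger pad.
Only numpy, scipy, OpenCV 4.12 (cv2) and the standard library are available. Lean on these libraries where they do the work, as an engineer would, in place of code of your own. Each camera call takes 0.05 s, during which the arm holds its last target. There are 200 camera calls.

TASK

One of the three small pots on the bamboo board holds six caramel bonbons: pick up that pot and tip all six into the glass bowl on the kitchen scale, keeping it low over the bowl so that they do not fall far. Then stand the emptied pot gently back upright on the board and let go. Do not move the two empty pots, the bowl or anything else on the table.

Things in the scene. Friction and masses are not known exactly. Their poses are not given: they have to be found in the camera images.
- board: fixed bamboo chopping board, 340 mm along its x, 260 mm along its y, 18 mm thick; origin at the centre of its underside, z up. It may lie to the robot's left or right, turned a little. The three pots stand on it and a spoon lies along its far (+x) edge
- scale: fixed flat white kitchen scale, 200 mm along its x, 160 mm along its y, 22 mm high; origin at the centre of its underside
- bowl: loose clear glass mixing bowl (0.45 kg) standing on the scale: 75 mm high, 160 mm across at the rim, 84 mm across at the foot, 4 mm wall, inner floor 6 mm up; origin at the centre of its underside, z up
- pot_blue: loose glazed blue ceramic pot (about 150 g), open at the top, round, without handle: 80 mm high, outer diameter 51 mm at the foot, 59 mm at 12 mm up, widening evenly to 67 mm at the rim (63 mm at 45 mm up); wall 4 mm, inner floor 5 mm up; origin at the centre of its underside, z along its axis, up. One of the three pots, a different one each time, holds the bonbons; the other two are empty
- pot_green: loose glazed green ceramic pot (about 150 g), open at the top, round, without handle: 80 mm high, outer diameter 51 mm at the foot, 59 mm at 12 mm up, widening evenly to 67 mm at the rim (63 mm at 45 mm up); wall 4 mm, inner floor 5 mm up; origin at the centre of its underside, z along its axis, up. One of the three pots, a different one each time, holds the bonbons; the other two are empty
- pot_purple: loose glazed purple ceramic pot (about 150 g), open at the top, round, without handle: 80 mm high, outer diameter 51 mm at the foot, 59 mm at 12 mm up, widening evenly to 67 mm at the rim (63 mm at 45 mm up); wall 4 mm, inner floor 5 mm up; origin at the centre of its underside, z along its axis, up. One of the three pots, a different one each time, holds the bonbons; the other two are empty
- bonbon0: hard caramel-brown ball-shaped bonbon, 22 mm in diameter, 10 g, glossy and slippery, rolls freely; origin at its centre. All six start in the same pot, piled two deep
- bonbon1: hard caramel-brown ball-shaped bonbon, 22 mm in diameter, 10 g, glossy and slippery, rolls freely; origin at its centre. All six start in the same pot, piled two deep
- bonbon2: hard caramel-brown ball-shaped bonbon, 22 mm in diameter, 10 g, glossy and slippery, rolls freely; origin at its centre. All six start in the same pot, piled two deep
- bonbon3: hard caramel-brown ball-shaped bonbon, 22 mm in diameter, 10 g, glossy and slippery, rolls freely; origin at its centre. All six start in the same pot, piled two deep
- bonbon4: hard caramel-brown ball-shaped bonbon, 22 mm in diameter, 10 g, glossy and slippery, rolls freely; origin at its centre. All six start in the same pot, piled two deep
- bonbon5: hard caramel-brown ball-shaped bonbon, 22 mm in diameter, 10 g, glossy and slippery, rolls freely; origin at its centre. All six start in the same pot, piled two deep
- spoon: bystander: loose steel spoon 150 mm long lying on the board near its far edge; origin under its middle
- honey: bystander: loose jar of honey, 72 mm diameter, 100 mm high, beyond the board and the scale; origin at the centre of its underside
- cutter: bystander: loose steel biscuit cutter, a plain ring 62 mm in diameter and 30 mm high, standing on the table between the board and the scale; origin at the centre of its underside

How it is judged:
By the outcome, as a careful person would: the job done as asked, in the order asked, and still so for the second after the job is handed in, with the robot touching nothing.
It also fails if it takes over 58 s, if anything falls off the work surface, if the arm or the gripper's body presses on something with over 40 N, if the wrist force passes 120 N, or if a joint passes its speed limit or range.

## Working session

There is one attempt and no reset: what is moved stays moved. The work goes in short steps, Python scripts to look and compute and a tool call to move; the robot and the scene stay as the last step left them, time stands still between calls to the robot, and variables do not carry over. Pictures are saved under pics/ and viewed, at most 10 in all, crops included, and the job is handed in when it is done.

Besides the shell and the picture viewer there is one more tool, called after "Call:" by a JSON object that holds its "op" and its "data", one argument or row to a line. servo_tool: Moves the arm, as the interface text tells. Shifts and turns lie within -1 to 1; 1 stands for 300 mm of shift or pi rad of turn. Its arguments: {"type":"object","properties":{"series":{"type":"array"},"grip_force":{"type":"number"}},"required":["series"]}

```bash
ls; mkdir -p pics; python3 - <<'E'
from cell import get_obs, eyes, env
import cv2,numpy as np
o=get_obs();print({k:np.round(v,3).tolist() for k,v in o.items()})
for n in ("scene","top"):
    c=eyes.read_camera(n);np.savez(f"pics/{n}0.npz",**c)
    cv2.imwrite(f"pics/{n}0.png",c["frame"][:,:,::-1]);print(n,c["fx"],c["cx"],c["cy"],c["origin"],np.round(c["rotation"],3).tolist())
E
```

```text
pics
{'time_s': 0.0, 'qpos': [-73.217, 18.44, -4.017, 83.173, 1.295, 78.54, -3.26], 'joint_velocities': [0.013, 0.002, 0.021, -0.13, -0.03, 0.062, 0.035], 'effort': [0.001, -49.13, -0.404, -31.253, -0.064, 0.044, 0.0], 'tool_pos': [0.179, 0.624, 0.221], 'tool_rot': [-179.893, 0.005, 164.028], 'force': [0.113, -0.027, -0.05], 'wrist_torque': [0.004, -0.004, 0.0], 'grasp_force': 0.0, 'grip_width': 0.087}
scene 501.3245569690264 317.8234304071091 203.66613888258127 [ 1.59911093 -0.04116132  0.8849724 ] [-129.251, 0.749, 88.708]
top 465.62043735329826 317.49538435171246 198.21655266468082 [0.44278868 0.00165744 1.00510638] [-169.488, -0.012, -90.033]
```

View pics/top0.png

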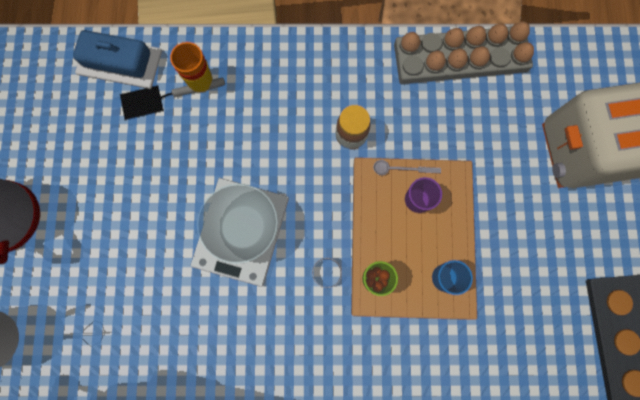

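View pics/scene0.png

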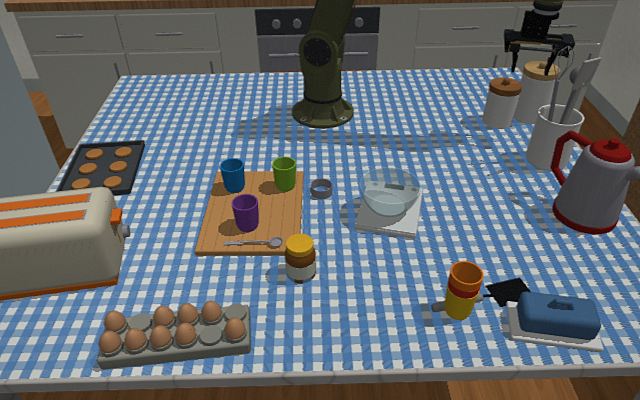

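The top view shows the bonbons in the green pot at about (380,279), empty purple (424,195) and blue (454,277). The bowl is at (238,223), the cutter at (328,271) and the honey at (353,123). The scene view agrees.

```bash
cat > h.py <<'E'
import numpy as np,cv2
from scipy.spatial.transform import Rotation as Ro
def rot(e): return Ro.from_euler('xyz',e,degrees=True).as_matrix()
def rays(c,uv):
    uv=np.atleast_2d(uv).astype(float)
    d=np.c_[(uv[:,0]-c["cx"])/c["fx"],(uv[:,1]-c["cy"])/c["fy"],np.ones(len(uv))]
    return d@rot(c["rotation"]).T
def plane(c,uv,z):
    d=rays(c,uv);o=np.array(c["origin"]);return o+d*((z-o[2])/d[:,2])[:,None]
def cloud(c):
    v,u=np.mgrid[:400,:640];d=rays(c,np.c_[u.ravel(),v.ravel()])
    return (np.array(c["origin"])+d*c["depth"].reshape(-1,1)).reshape(400,640,3)
E
python3 - <<'E'
from h import *
for n in("top","scene"):
    c=np.load(f"pics/{n}0.npz");P=cloud(c);hsv=cv2.cvtColor(c["frame"],cv2.COLOR_RGB2HSV)
    for name,lo,hi in(("green",35,60),("blue",98,112),("purple",120,150)):
        m=(cv2.inRange(hsv,(lo,90,40),(hi,255,255))>0)&(P[...,2]>.088)&(P[...,2]<.115)&(P[...,0]<.75)&(P[...,1]<.05)
        q=P[m]; 
        if len(q)<9: print(n,name,len(q));continue
        (x,y),r=cv2.minEnclosingCircle(q[:,:2].astype(np.float32));print(n,name,len(q),x,y,r,np.percentile(q[:,2],[5,50,95]))
    for nm,uv in (dict(bowl=(238,223),cutter=(328,271),honey=(353,123)) if n=="top" else {}).items():
        z=dict(bowl=.097,cutter=.03,honey=.1)[nm];print(nm,plane(c,uv,z))
c=np.load("pics/top0.npz")
# bowl rim extents, by hand left/right/top/bottom pixels
print(np.round(plane(c,[(199,223),(279,223),(238,184),(238,262)],.097),3))
print("board corners",np.round(plane(c,[(354,158),(471,160),(476,318),(352,316)],.018),3))
print("scale",np.round(plane(c,[(222,179),(288,195),(264,283),(193,265)],.022),3))
cv2.imwrite("pics/crop1.png",cv2.resize(c["frame"][150:330,180:490,::-1],None,fx=2.5,fy=2.5,interpolation=3))
P=cloud(c);print("bowl depths z",np.round(P[185:262:8,238,2],3))
E
```

```text
top green 210 0.455331027507782 -0.11896103620529175 0.033451903611421585 [0.09192594 0.0968422  0.09976638]
top blue 262 0.45619940757751465 -0.2624889016151428 0.033647891134023666 [0.08947782 0.09645275 0.09945266]
top purple 238 0.6208540201187134 -0.2118673026561737 0.03299635276198387 [0.08890551 0.09638899 0.09970014]
bowl [[0.56186573 0.1575441  0.097     ]]
cutter [[ 0.47048259 -0.02030035  0.03      ]]
honey [[ 0.76661599 -0.07107826  0.1       ]]
scene green 192 0.26247820258140564 -0.043093010783195496 0.24172037839889526 [0.08903151 0.09541492 0.10078515]
scene blue 197 0.25080373883247375 -0.16933231055736542 0.2611190974712372 [0.08889371 0.09502952 0.10043089]
scene purple 221 0.6206421852111816 -0.21429136395454407 0.03638406842947006 [0.08899131 0.09516385 0.09973797]
[[0.562 0.234 0.097]
 [0.562 0.077 0.097]
 [0.64  0.16  0.097]
 [0.486 0.155 0.097]]
board corners [[ 0.716 -0.079  0.018]
 [ 0.711 -0.335  0.018]
 [ 0.375 -0.325  0.018]
 [ 0.379 -0.07   0.018]]
scale [[0.668 0.208 0.022]
 [0.632 0.065 0.022]
 [0.446 0.113 0.022]
 [0.483 0.262 0.022]]
bowl depths z [0.095 0.059 0.041 0.03  0.026 0.028 0.026 0.026 0.028 0.059]
```

View pics/crop1.png

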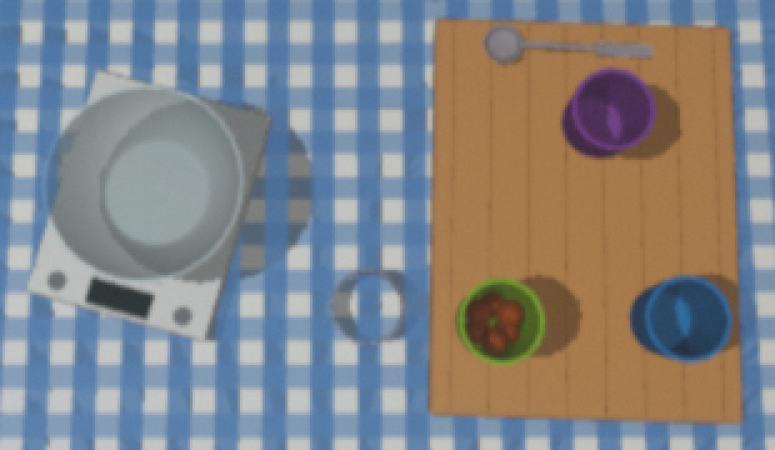

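```bash
cat >> h.py <<'E'
def tool(psi,el,roll=0):
    "tool z at azimuth psi, el degrees below horizontal; roll 0: y horizontal, x up"
    p,e=np.radians([psi,el]);z=np.array([np.cos(e)*np.cos(p),np.cos(e)*np.sin(p),-np.sin(e)])
    y=np.cross(z,[0,0,1]);y/=np.linalg.norm(y);x=np.cross(y,z)
    return np.c_[x,y,z]@Ro.from_euler('z',roll,degrees=True).as_matrix()
def go(pos,R,frm=None):
    from cell import get_obs
    o=get_obs();p=np.array(o["tool_pos"]);M=rot(o["tool_rot"])
    if frm is not None: p,M=frm
    w=Ro.from_matrix(M.T@R).as_rotvec()
    return np.round(np.r_[M.T@(np.array(pos)-p)/.3,w/np.pi],4).tolist()
def st():
    from cell import get_obs
    o=get_obs();print({k:np.round(o[k],3).tolist() for k in("time_s","qpos","tool_pos","tool_rot","force","grip_width","grasp_force")})
E
python3 - <<'E'
from h import *
G=np.array([.4553,-.119,.073])
for psi in(-75,-60):
  for roll in(0,180):
    R=tool(psi,35,roll);z=R[:,2];print(psi,roll,"pre",np.round(G-.18*z,3),go(G-.18*z+[0,0,.04],R),"grasp",np.round(G+.019*z,3))
E
```

```text
-75 0 pre [0.417 0.023 0.176] [-1.3151, -1.7073, 0.0209, 0.3178, 0.1796, -0.6112] grasp [ 0.459 -0.134  0.062]
-75 180 pre [0.417 0.023 0.176] [-1.3151, -1.7073, 0.0209, 0.1565, -0.2769, 0.3017] grasp [ 0.459 -0.134  0.062]
-60 0 pre [0.382 0.009 0.176] [-1.2146, -1.7871, 0.021, 0.3557, 0.1433, -0.6838] grasp [ 0.463 -0.132  0.062]
-60 180 pre [0.382 0.009 0.176] [-1.2146, -1.7871, 0.021, 0.1168, -0.2897, 0.2254] grasp [ 0.463 -0.132  0.062]
```

Call:
{"op": "servo_tool", "data": {
  "series": [
    [[-1.0,-0.7,-0.2,0,0,0,1],[-1.0,-0.7,-0.2,0.02,-0.03,0.03,1],[-1.0,-0.7,-0.2,0.05,-0.09,0.1,1],[-1.0,-0.7,-0.2,0.156,-0.277,0.302,1],[-1.0,-0.7,-0.2,0.156,-0.277,0.302,1],[-1.0,-0.7,-0.2,0.156,-0.277,0.302,1],[-1.0,-0.7,-0.2,0.156,-0.277,0.302,1],[-1.0,-0.7,-0.2,0.156,-0.277,0.302,1],[-1.0,-0.7,-0.2,0.156,-0.277,0.302,1],[-1.0,-0.7,-0.2,0.156,-0.277,0.302,1],[-1.0,-0.7,-0.2,0.156,-0.277,0.302,1],[-1.0,-0.7,-0.2,0.156,-0.277,0.302,1]]
  ]
}}

```text
time_s: 1.1
tool_pos: [0.4092, 0.3405, 0.2827]
tool_rot: [179.6, 54.9, 104.6]
force: [-0.1, -0.0, -0.4]
grip_width: 0.0868
grasp_force: 0.0
```

```bash
python3 - <<'E'
from h import *
st()
G=np.array([.4553,-.119,.073])
for psi in(-75,-60):
  for roll in(180,):
    R=tool(psi,35,roll);z=R[:,2];print(psi,roll,go(G-.16*z+[0,0,.04],R),go([.562,.23,.25],tool(-75,20,180)),go([.562,.23,.25],tool(-75,20,0)))
E
```

```text
{'time_s': 1.1, 'qpos': [-73.629, 29.287, 12.934, 80.134, 31.707, 111.426, -44.361], 'tool_pos': [0.409, 0.34, 0.283], 'tool_rot': [179.63, 54.925, 104.598], 'force': [-0.11, -0.019, -0.375], 'grip_width': 0.087, 'grasp_force': 0.0}
-75 180 [-0.4104, -0.2471, 1.0348, 0.0002, -0.0004, -0.0013] [-0.1894, 0.3971, 0.4618, 0.0001, -0.0837, -0.0013] [-0.1894, 0.3971, 0.4618, -0.131, -0.0001, 0.9901]
-60 180 [-0.4194, -0.3601, 1.0469, -0.068, -0.0003, -0.0491] [-0.1894, 0.3971, 0.4618, 0.0001, -0.0837, -0.0013] [-0.1894, 0.3971, 0.4618, -0.131, -0.0001, 0.9901]
```

Call:
{"op": "servo_tool", "data": {
  "series": [
    [[-0.19,0.4,0.46,0,-0.08,-0.05,1],[-0.19,0.4,0.46,0,-0.08,-0.47,1],[-0.19,0.4,0.46,0,-0.08,-0.47,1],[-0.19,0.4,0.46,0,-0.08,-0.47,1],[-0.19,0.4,0.46,0,-0.08,-0.47,1],[-0.19,0.4,0.46,0,-0.08,-0.47,1],[-0.19,0.4,0.46,0,-0.08,-0.47,1],[-0.19,0.4,0.46,0,-0.08,-0.47,1],[-0.19,0.4,0.46,0,-0.08,-0.47,1],[-0.19,0.4,0.46,0,-0.08,-0.47,1],[-0.19,0.4,0.46,0,-0.08,-0.47,1],[-0.19,0.4,0.46,0,-0.08,-0.47,1]]
  ]
}}

```text
time_s: 2.1
tool_pos: [0.5632, 0.2312, 0.2489]
tool_rot: [-115.6, 10.7, -160.5]
force: [0.3, -0.3, -1.0]
grip_width: 0.0866
grasp_force: 0.0
```

```bash
python3 - <<'E'
from h import *
st()
for psi in(-75,-60):
 for a in (10,20): print(psi,a,go([.562,.18,.2],tool(psi,a,0)))
E
```

```text
{'time_s': 2.1, 'qpos': [-58.365, 30.009, 6.069, 89.353, 51.372, 98.616, 40.154], 'tool_pos': [0.563, 0.231, 0.249], 'tool_rot': [-115.568, 10.731, -160.482], 'force': [0.271, -0.33, -1.007], 'grip_width': 0.087, 'grasp_force': 0.0}
-75 10 [0.09, 0.0653, 0.2083, 0.0372, 0.1048, -0.5448]
-75 20 [0.09, 0.0653, 0.2083, -0.0104, 0.0635, -0.5438]
-60 10 [0.09, 0.0653, 0.2083, 0.0955, 0.0351, -0.5709]
-60 20 [0.09, 0.0653, 0.2083, 0.0453, -0.0042, -0.5766]
```

```bash
python3 - <<'E'
from h import *
G=np.array([.4553,-.119,.073]);R=tool(-75,30,180);z=R[:,2];print(G-.14*z+[0,0,.05],go(G-.14*z+[0,0,.05],R))
E
```

```text
[ 0.42391986 -0.00188772  0.193     ] [0.7196, -0.2011, 0.5438, 0.0214, 0.0556, 0.4576]
```

Call:
{"op": "servo_tool", "data": {
  "series": [
    [[0.1,-0.03,0.08,0.021,0.056,0.458,1],[0.2,-0.06,0.15,0.021,0.056,0.458,1],[0.4,-0.11,0.3,0.021,0.056,0.458,1],[0.6,-0.17,0.45,0.021,0.056,0.458,1],[0.72,-0.201,0.544,0.021,0.056,0.458,1],[0.72,-0.201,0.544,0.021,0.056,0.458,1],[0.72,-0.201,0.544,0.021,0.056,0.458,1],[0.72,-0.201,0.544,0.021,0.056,0.458,1],[0.72,-0.201,0.544,0.021,0.056,0.458,1],[0.72,-0.201,0.544,0.021,0.056,0.458,1],[0.72,-0.201,0.544,0.021,0.056,0.458,1],[0.72,-0.201,0.544,0.021,0.056,0.458,1]]
  ]
}}

```text
time_s: 3.1
tool_pos: [0.4235, -0.0014, 0.1921]
tool_rot: [178.6, 59.8, 103.4]
force: [0.5, 0.5, 1.2]
grip_width: 0.087
grasp_force: 0.0
```

```bash
python3 - <<'E'
from h import *
st()
from cell import eyes,get_obs
o=get_obs();c=eyes.read_camera("wrist");f=c["frame"]
cv2.imwrite("pics/w1.png",f[:,:,::-1])
# green rim: deproject by depth with fisheye
v,u=np.mgrid[:400,:640];a=(u-c["cx"])/c["fx"];b=(v-c["cy"])/c["fy"];r=np.hypot(a,b)+1e-9
d=np.dstack([np.tan(r)*a/r,np.tan(r)*b/r,np.ones_like(r)])*c["depth"][...,None]
M=np.array(c["mount"]);P=d@M[:3,:3].T+M[:3,3];P=P@rot(o["tool_rot"]).T+np.array(o["tool_pos"])
hsv=cv2.cvtColor(f,cv2.COLOR_RGB2HSV)
m=(cv2.inRange(hsv,(35,90,40),(60,255,255))>0)&(P[...,2]>.09)&(P[...,2]<.108)&(r<1.4)
q=P[m].astype(np.float32);print(len(q),q.mean(0),cv2.minEnclosingCircle(q[:,:2].copy()))
G=np.array([.4553,-.119,.073]);R=tool(-75,30,180);z=R[:,2]
for k in(-.12,-.0,.019):print(k,np.round(G+k*z,3),go(G+k*z,R))
E
```

```text
{'time_s': 3.1, 'qpos': [-58.994, 8.335, 14.564, 122.756, 47.12, 88.63, -48.757], 'tool_pos': [0.424, -0.001, 0.192], 'tool_rot': [178.589, 59.769, 103.356], 'force': [0.492, 0.505, 1.244], 'grip_width': 0.087, 'grasp_force': 0.0}
1001 [ 0.45336267 -0.11448612  0.09459862] ((0.45496511459350586, -0.1181415542960167), 0.03368479385972023)
-0.12 [ 0.428 -0.019  0.133] [0.1411, -0.0021, 0.1508, -0.0001, -0.0013, -0.0053]
-0.0 [ 0.455 -0.119  0.073] [0.1394, -0.002, 0.5508, -0.0001, -0.0013, -0.0053]
0.019 [ 0.46  -0.135  0.064] [0.1392, -0.0019, 0.6141, -0.0001, -0.0013, -0.0053]
```

View pics/w1.png

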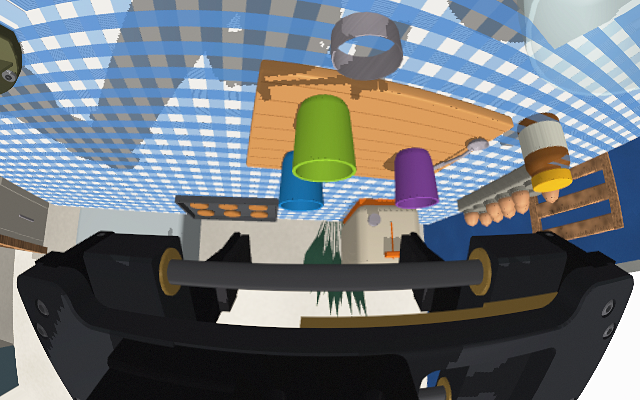

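The wrist view (inverted, camera under the hand) shows the green pot at (325,140) centred between the fingers. Blue and purple stand behind it and the cutter is at (367,45). I'll check how low the camera comes at the grasp.

```bash
python3 - <<'E'
from h import *
from cell import eyes
c=eyes.read_camera("wrist");M=np.array(c["mount"]);print(M[:3,3]);R=tool(-75,30,180)
print(R@M[:3,3]+np.array([.46,-.135,.064]))
E
```

```text
[ 0.07294845  0.00030898 -0.16236297]
[0.41446556 0.03613064 0.08200628]
```

Call:
{"op": "servo_tool", "data": {
  "series": [
    [[0.07,-0.002,0.07,0,-0.001,-0.005,1],[0.141,-0.002,0.15,0,-0.001,-0.005,1],[0.141,-0.002,0.2,0,-0.001,-0.005,1],[0.14,-0.002,0.25,0,-0.001,-0.005,1],[0.14,-0.002,0.3,0,-0.001,-0.005,1],[0.14,-0.002,0.36,0,-0.001,-0.005,1],[0.14,-0.002,0.42,0,-0.001,-0.005,1],[0.14,-0.002,0.48,0,-0.001,-0.005,1],[0.14,-0.002,0.53,0,-0.001,-0.005,1],[0.139,-0.002,0.57,0,-0.001,-0.005,1],[0.139,-0.002,0.61,0,-0.001,-0.005,1],[0.139,-0.002,0.61,0,-0.001,-0.005,1]]
  ]
}}

```text
time_s: 4.2
tool_pos: [0.4577, -0.1361, 0.0636]
tool_rot: [-178.8, 60.1, 106.2]
force: [-0.5, 0.3, 0.0]
grip_width: 0.0867
grasp_force: 0.0
```

Call:
{"op": "servo_tool", "data": {
  "series": [
    [[0,0,0,0,0,0,0.78],[0,0,0,0,0,0,0.74],[0,0,0,0,0,0,0.72],[0,0,0,0,0,0,0.7],[0,0,0,0,0,0,0.68],[0,0,0,0,0,0,0.66],[0,0,0,0,0,0,0.64],[0,0,0,0,0,0,0.6],[0,0,0,0,0,0,0.5],[0,0,0,0,0,0,0.4]]
  ],
  "grip_force": 20
}}

```text
time_s: 5.03
tool_pos: [0.4591, -0.1339, 0.0645]
tool_rot: [-179.3, 60.0, 105.8]
force: [-1.3, 2.2, 3.6]
grip_width: 0.065
grasp_force: 19.6
```

```bash
python3 - <<'E'
from h import *
st()
E
```

```text
{'time_s': 5.033, 'qpos': [-48.824, 20.332, 21.621, 131.075, 58.411, 64.999, -55.297], 'tool_pos': [0.459, -0.134, 0.065], 'tool_rot': [-179.323, 60.045, 105.825], 'force': [-1.346, 2.236, 3.649], 'grip_width': 0.065, 'grasp_force': 19.647}
```

Call:
{"op": "servo_tool", "data": {
  "series": [
    [[0,0,0,0,0,0,0.4],[0,0,0,0,0,0,0.4],[-0.015,0,-0.008,0,0,0,0.4],[-0.03,0,-0.016,0,0,0,0.4],[-0.06,0,-0.033,0,0,0,0.4],[-0.1,0,-0.056,0,0,0,0.4],[-0.15,0,-0.085,0,0,0,0.4],[-0.2,0,-0.115,0,0,0,0.4],[-0.25,0,-0.145,0,0,0,0.4],[-0.29,0,-0.167,0,0,0,0.4],[-0.32,0,-0.185,0,0,0,0.4],[-0.32,0,-0.185,0,0,0,0.4]]
  ],
  "grip_force": 30
}}

```text
time_s: 6.03
tool_pos: [0.4601, -0.1336, 0.1764]
tool_rot: [-179.7, 59.9, 105.5]
force: [0.9, 0.1, -2.3]
grip_width: 0.0647
grasp_force: 29.8
```

```bash
python3 - <<'E'
from h import *
st()
from cell import eyes
c=eyes.read_camera("top");cv2.imwrite("pics/t2.png",c["frame"][:,:,::-1])
c=eyes.read_camera("scene");cv2.imwrite("pics/s2.png",cv2.resize(c["frame"][80:280,150:470,::-1],None,fx=2.4,fy=2.4))
# transport: grasp point above the bowl, pot upright; then rolled steps
B=np.array([.562,.157,0])
for psi in(-75,-60):
  R=tool(psi,30,180);print(psi,go(B+[0,.0,.20]+.019*R[:,2],R))
E
```

```text
{'time_s': 6.033, 'qpos': [-50.141, 5.068, 22.431, 129.095, 58.152, 76.756, -43.017], 'tool_pos': [0.46, -0.134, 0.176], 'tool_rot': [-179.671, 59.922, 105.486], 'force': [0.856, 0.132, -2.301], 'grip_width': 0.065, 'grasp_force': 29.806}
-75 [0.3472, 0.5841, -0.712, 0.0001, -0.0003, 0.0022]
-60 [0.348, 0.5983, -0.7137, -0.072, -0.0006, -0.0395]
```

View pics/s2.png

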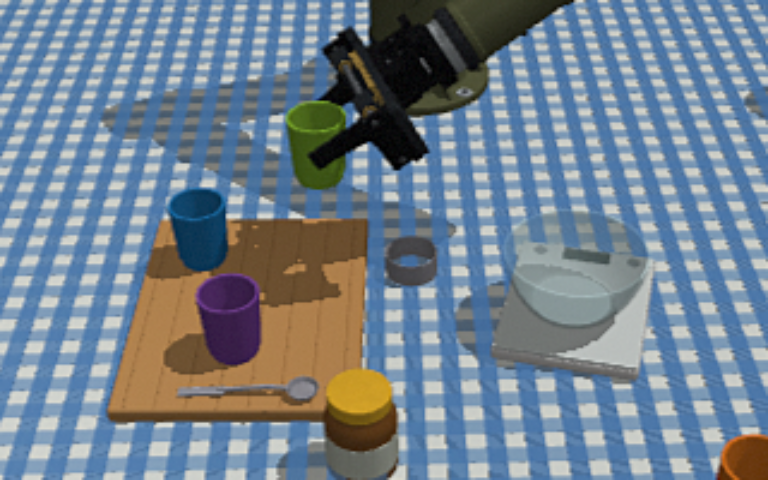

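Call:
{"op": "servo_tool", "data": {
  "series": [
    [[0.01,0.02,-0.022,0,0,0,0.4],[0.03,0.05,-0.06,0,0,0,0.4],[0.06,0.1,-0.12,0,0,0,0.4],[0.1,0.16,-0.2,0,0,0,0.4],[0.14,0.23,-0.28,0,0,0,0.4],[0.18,0.3,-0.37,0,0,0,0.4],[0.22,0.37,-0.45,0,0,0,0.4],[0.26,0.44,-0.53,0,0,0,0.4],[0.3,0.5,-0.61,0,0,0,0.4],[0.325,0.55,-0.67,0,0,0,0.4],[0.34,0.575,-0.7,0,0,0,0.4],[0.347,0.584,-0.712,0,0,0,0.4]]
  ]
}}

```text
time_s: 7.13
tool_pos: [0.5669, 0.1448, 0.1883]
tool_rot: [-179.1, 60.0, 106.3]
force: [0.4, -0.3, -1.7]
grip_width: 0.0648
grasp_force: 29.9
```

```bash
cat >> h.py <<'E'
def lip(R,up,g):
    "pot given by axis in tool frame 'up', grasp point g: tip angle, lowest rim point, mouth centre"
    a=R@up;d=np.array([0,0,-1.])-a*(-a[2]);d/=np.linalg.norm(d)+1e-9
    m=g+.025*a;return np.degrees(np.arccos(a[2])),m+.0335*d,m
def body(R,g,bowl=(.562,.157)):
    "lowest point of gripper body front, and lowest within bowl radius"
    c=np.array([[x,y,-.051-k] for x in np.linspace(-.0375,.0375,5) for y in np.linspace(-.095,.095,9) for k in(0,.05,.1)])@R.T+g
    i=np.hypot(*(c[:,:2]-bowl).T)<.085;return c[:,2].min(),(c[i,2].min() if i.any() else None)
E
python3 - <<'E'
from h import *
st()
up=tool(-75,30,180).T@[0,0,1]
g=np.array([.562,.157,.2])
for el in(30,20,10):
  for roll in(180,150,120,90,60,40,20,0):
    R=tool(-75,el,roll);t,l,m=lip(R,up,g);print(el,roll,round(t),"lip",np.round(l-g,3),"body",[None if b is None else round(b-.2,3) for b in body(R,g)])
E
```

```text
{'time_s': 7.133, 'qpos': [-57.151, 30.5, 15.187, 94.0, 43.315, 90.971, -39.53], 'tool_pos': [0.567, 0.145, 0.188], 'tool_rot': [-179.099, 60.0, 106.253], 'force': [0.38, -0.293, -1.686], 'grip_width': 0.065, 'grasp_force': 29.89}h.py:30: RuntimeWarning: invalid value encountered in arccos
  m=g+.025*a;return np.degrees(np.arccos(a[2])),m+.0335*d,m
Traceback (most recent call last):
ValueError: cannot convert float NaN to integer
```

```bash
sed -i 's/np.arccos(a\[2\])/np.arccos(np.clip(a[2],-1,1))/' h.py
python3 - <<'E'
from h import *
up=tool(-75,30,180).T@[0,0,1]
g=np.array([.562,.157,.2])
for el in(30,20,10):
  for roll in(180,150,120,90,60,40,20,0):
    R=tool(-75,el,roll);t,l,m=lip(R,up,g);print(el,roll,round(t),"lip",np.round(l-g,3),"body",[None if b is None else round(b-.2,3) for b in body(R,g)])
E
```

```text
30 180 0 lip [ 0.    -0.     0.025] body [np.float64(-0.007), np.float64(-0.007)]
30 150 26 lip [0.038 0.016 0.008] body [np.float64(-0.044), np.float64(-0.023)]
30 120 51 lip [ 0.035  0.021 -0.011] body [np.float64(-0.062), np.float64(-0.044)]
30 90 76 lip [ 0.024  0.022 -0.026] body [np.float64(-0.057), np.float64(-0.036)]
30 60 97 lip [ 0.012  0.017 -0.036] body [np.float64(-0.062), np.float64(-0.044)]
30 40 109 lip [ 0.005  0.012 -0.04 ] body [np.float64(-0.052), np.float64(-0.026)]
30 20 117 lip [ 0.001  0.007 -0.041] body [np.float64(-0.033), np.float64(-0.019)]
30 0 120 lip [-0.001  0.005 -0.042] body [np.float64(-0.007), np.float64(-0.007)]
20 180 10 lip [-0.01   0.036  0.019] body [np.float64(-0.018), np.float64(-0.018)]
20 150 29 lip [0.031 0.027 0.006] body [np.float64(-0.058), np.float64(-0.047)]
20 120 55 lip [ 0.031  0.025 -0.013] body [np.float64(-0.077), np.float64(-0.077)]
20 90 80 lip [ 0.022  0.021 -0.029] body [np.float64(-0.072), np.float64(-0.072)]
20 60 104 lip [ 0.01   0.013 -0.038] body [np.float64(-0.077), np.float64(-0.077)]
20 40 117 lip [ 0.003  0.007 -0.
[... 170 characters left out ...]
body [np.float64(-0.018), np.float64(-0.018)]
10 180 20 lip [-0.01   0.039  0.012] body [np.float64(-0.028), np.float64(-0.028)]
10 150 34 lip [0.024 0.034 0.002] body [np.float64(-0.07), np.float64(-0.058)]
10 120 59 lip [ 0.028  0.027 -0.016] body [np.float64(-0.091), np.float64(-0.091)]
10 90 85 lip [ 0.02   0.02  -0.031] body [np.float64(-0.085), np.float64(-0.085)]
10 60 110 lip [ 0.007  0.01  -0.04 ] body [np.float64(-0.091), np.float64(-0.091)]
10 40 125 lip [ 0.001  0.001 -0.042] body [np.float64(-0.08), np.float64(-0.08)]
10 20 136 lip [-0.001 -0.006 -0.041] body [np.float64(-0.058), np.float64(-0.05)]
10 0 140 lip [ 0.002 -0.009 -0.041] body [np.float64(-0.028), np.float64(-0.028)]
```

Call:
{"op": "servo_tool", "data": {
  "series": [
    [[0.01,-0.01,0.02,0,0,0,0.4],[0.02,-0.03,0.05,0,0,-0.01,0.4],[0.03,-0.05,0.07,0,0,-0.03,0.4],[0.038,-0.057,0.088,0,0,-0.06,0.4],[0.038,-0.057,0.088,0,0,-0.09,0.4],[0.038,-0.057,0.088,0,0,-0.12,0.4],[0.038,-0.057,0.088,0,0,-0.15,0.4],[0.038,-0.057,0.088,0,0,-0.18,0.4],[0.038,-0.057,0.088,0,0,-0.21,0.4],[0.038,-0.057,0.088,0,0,-0.24,0.4],[0.038,-0.057,0.088,0,0,-0.265,0.4],[0.038,-0.057,0.088,0,0,-0.278,0.4]]
  ]
}}

```text
time_s: 8.13
tool_pos: [0.5532, 0.1177, 0.1668]
tool_rot: [-126.6, 33.2, 172.7]
force: [0.1, 0.2, -1.0]
grip_width: 0.0645
grasp_force: 29.9
```

```bash
python3 - <<'E'
from h import *
from cell import get_obs
st();o=get_obs();M=rot(o["tool_rot"]);print("g",np.array(o["tool_pos"])-.019*M[:,2])
for g,r in(([.55,.142,.158],80),([.55,.142,.150],30)):
    R=tool(-75,30,r);print(go(np.array(g)+.019*R[:,2],R))
    print(lip(R,tool(-75,30,180).T@[0,0,1],np.array(g)),body(R,np.array(g)))
E
```

```text
{'time_s': 8.133, 'qpos': [-51.667, 28.97, 8.938, 98.506, 45.933, 89.994, 6.759], 'tool_pos': [0.553, 0.118, 0.167], 'tool_rot': [-126.583, 33.226, 172.705], 'force': [0.103, 0.222, -1.034], 'grip_width': 0.064, 'grasp_force': 29.891}
g [0.54900739 0.13365149 0.17622549]
[0.0334, 0.0576, 0.0077, -0.0007, -0.0007, -0.2738]
(np.float64(83.12152514031868), array([0.57010447, 0.16266647, 0.12773522]), array([0.56730687, 0.15979066, 0.1609941 ])) (np.float64(0.09683809947025156), np.float64(0.09683809947025156))
[0.0481, 0.0755, 0.021, -0.0004, -0.001, -0.5516]
(np.float64(113.54811559342487), array([0.55217501, 0.15128283, 0.10930174]), array([0.55522823, 0.16431381, 0.14001202])) (np.float64(0.10623879332023914), np.float64(0.12680689666011957))
```

Call:
{"op": "servo_tool", "data": {
  "series": [
    [[0.01,0.02,0,0,0,-0.035,0.4],[0.02,0.042,-0.004,0,0,-0.07,0.4],[0.02,0.042,-0.004,0,0,-0.105,0.4],[0.02,0.042,-0.004,0,0,-0.14,0.4],[0.02,0.042,-0.004,0,0,-0.175,0.4],[0.02,0.042,-0.004,0,0,-0.21,0.4],[0.02,0.042,-0.004,0,0,-0.24,0.4],[0.02,0.042,-0.004,0,0,-0.275,0.4],[0.02,0.042,-0.004,0,0,-0.31,0.4],[0.02,0.042,-0.004,0,0,-0.345,0.4],[0.025,0.048,0.001,0,0,-0.38,0.4],[0.03,0.054,0.005,0,0,-0.415,0.4]]
  ]
}}

```text
time_s: 9.13
tool_pos: [0.5546, 0.1262, 0.1503]
tool_rot: [-125.3, -30.3, -145.5]
force: [-0.2, 0.2, -2.2]
grip_width: 0.0643
grasp_force: 29.8
```

```bash
python3 - <<'E'
from h import *
from cell import get_obs,eyes
st();o=get_obs();M=rot(o["tool_rot"]);print("g",np.array(o["tool_pos"])-.019*M[:,2])
c=eyes.read_camera("scene");a=c["frame"][120:260,320:460,::-1];c=eyes.read_camera("top");b=c["frame"][150:290,170:310,::-1]
cv2.imwrite("pics/p1.png",cv2.resize(np.hstack([a,b]),None,fx=2.8,fy=2.8))
for g,r in(([.55,.147,.150],20),([.55,.147,.150],5)):
    R=tool(-75,30,r);print(go(np.array(g)+.019*R[:,2],R))
    print(lip(R,tool(-75,30,180).T@[0,0,1],np.array(g)),body(R,np.array(g)))
E
```

```text
{'time_s': 9.133, 'qpos': [-44.565, 30.72, -0.537, 97.542, 48.797, 92.039, 78.24], 'tool_pos': [0.555, 0.126, 0.15], 'tool_rot': [-125.255, -30.28, -145.519], 'force': [-0.245, 0.184, -2.218], 'grip_width': 0.064, 'grasp_force': 29.805}
g [0.55039353 0.14214595 0.15976462]
[-0.0231, 0.0267, 0.0019, 0.0003, -0.0009, -0.193]
(np.float64(117.05010222162903), array([0.55054248, 0.15400949, 0.10879536]), array([0.55171801, 0.16919885, 0.13863076])) (np.float64(0.1168437643404262), np.float64(0.13091317564491234))
[-0.0231, 0.0267, 0.0019, 0.0004, -0.0009, -0.2763]
(np.float64(119.8113613848837), array([0.54912446, 0.15196061, 0.10850451]), array([0.54622974, 0.1683615 , 0.13757135])) (np.float64(0.13597711486865274), np.float64(0.13956237151564846))
```

View pics/p1.png

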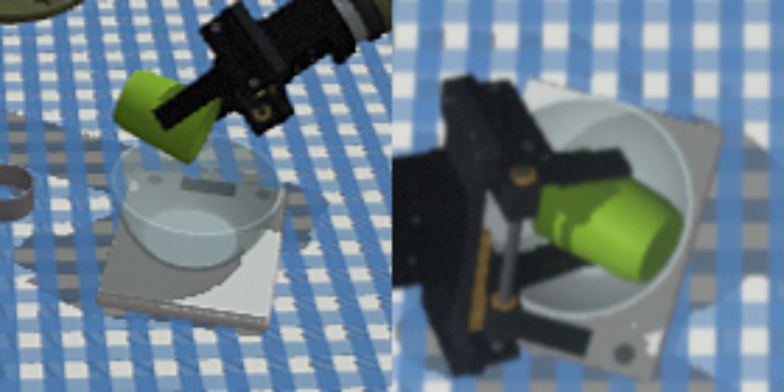

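The pot is tipped past horizontal with its mouth over the bowl's middle, bonbons still inside. I'll tip on and lower.

Call:
{"op": "servo_tool", "data": {
  "series": [
    [[-0.012,0.014,0,0,0,-0.03,0.4],[-0.023,0.027,0.002,0,0,-0.06,0.4],[-0.028,0.034,0.007,0,0,-0.09,0.4],[-0.034,0.041,0.012,0,0,-0.12,0.4],[-0.039,0.048,0.017,0,0,-0.15,0.4],[-0.043,0.055,0.022,0,0,-0.18,0.4],[-0.043,0.055,0.022,0,0,-0.2,0.4],[-0.043,0.055,0.022,0,0,-0.22,0.4],[-0.043,0.055,0.022,0,0,-0.24,0.4],[-0.043,0.055,0.022,0,0,-0.25,0.4],[-0.043,0.055,0.022,0,0,-0.25,0.4],[-0.043,0.055,0.022,0,0,-0.25,0.4]]
  ]
}}

```text
time_s: 10.23
tool_pos: [0.555, 0.1322, 0.1296]
tool_rot: [-163.2, -58.6, -94.5]
force: [0.3, 1.6, -1.8]
grip_width: 0.0647
grasp_force: 29.9
```

```bash
python3 - <<'E'
from h import *
from cell import get_obs,eyes
st();o=get_obs();M=rot(o["tool_rot"]);print("g",np.array(o["tool_pos"])-.019*M[:,2])
c=eyes.read_camera("scene");a=c["frame"][120:260,320:460,::-1];c=eyes.read_camera("top");b=c["frame"][150:290,170:310,::-1]
cv2.imwrite("pics/p2.png",cv2.resize(np.hstack([a,b]),None,fx=2.8,fy=2.8))
E
```

```text
{'time_s': 10.233, 'qpos': [-40.564, 32.893, -6.09, 97.123, 50.662, 92.759, 119.929], 'tool_pos': [0.555, 0.132, 0.13], 'tool_rot': [-163.234, -58.6, -94.483], 'force': [0.323, 1.644, -1.827], 'grip_width': 0.065, 'grasp_force': 29.852}
g [0.55076724 0.14815097 0.13906625]
```

View pics/p2.png

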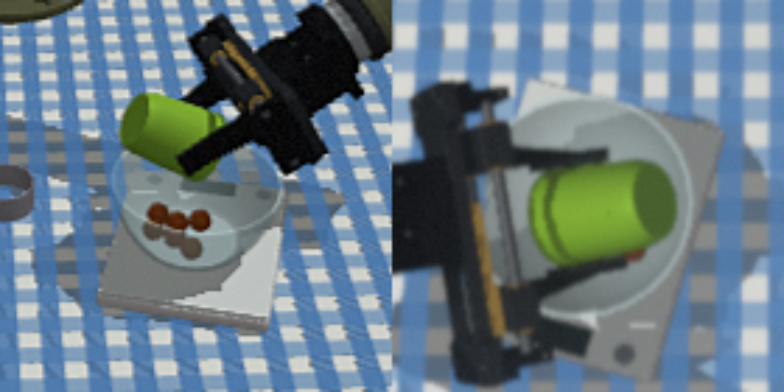

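Call:
{"op": "servo_tool", "data": {
  "series": [
    [[0.005,0,0,0,0.02,-0.02,0.4],[0.01,0,0,0,0.04,-0.04,0.4],[0.015,0,0,0,0.06,-0.04,0.4],[0.02,0,0,0,0.07,-0.04,0.4],[0.02,0,0,0,0.08,-0.04,0.4],[0.02,0,0,0,0.08,-0.04,0.4],[0.02,0,0,0,0.08,-0.04,0.4],[0.02,0,0,0,0.08,-0.04,0.4],[0.02,0,0,0,0.08,-0.04,0.4]]
  ]
}}

```text
time_s: 11.08
tool_pos: [0.5554, 0.1299, 0.1356]
tool_rot: [-172.6, -74.2, -84.2]
force: [0.0, -0.2, -0.7]
grip_width: 0.0642
grasp_force: 29.8
```

```bash
python3 - <<'E'
from h import *
from cell import get_obs,eyes
st();o=get_obs();M=rot(o["tool_rot"]);g=np.array(o["tool_pos"])-.019*M[:,2];print("g",g,lip(M,tool(-75,30,180).T@[0,0,1],g))
c=eyes.read_camera("scene");a=c["frame"][120:260,320:460,::-1]
cv2.imwrite("pics/p3.png",cv2.resize(a,None,fx=4,fy=4))
E
```

```text
{'time_s': 11.083, 'qpos': [-44.394, 41.497, -3.908, 93.842, 55.996, 102.202, 123.313], 'tool_pos': [0.555, 0.13, 0.136], 'tool_rot': [-172.644, -74.151, -84.234], 'force': [0.029, -0.16, -0.709], 'grip_width': 0.064, 'grasp_force': 29.833}
g [0.55116506 0.14772998 0.14070053] (np.float64(134.2408885676138), array([0.55219719, 0.14236654, 0.09925878]), array([0.54778053, 0.1653176 , 0.12325861]))
```

View pics/p3.png

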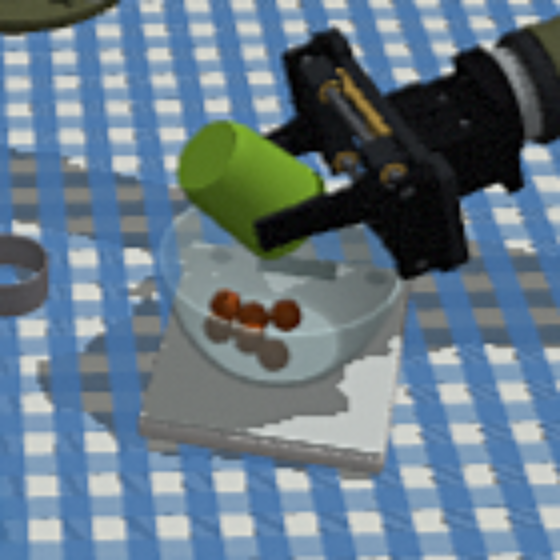

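```bash
python3 - <<'E'
from h import *
for g,r in(([.55,.142,.175],90),):
    R=tool(-75,30,r);print(go(np.array(g)+.019*R[:,2],R)); T=np.array(g)+.019*R[:,2]
    for g2 in([.55,.142,.21],[.53,.06,.22]):
        R2=tool(-75,30,180);print(go(np.array(g2)+.019*R2[:,2],R2,(T,R)))
E
```

```text
[0.0995, 0.003, -0.0159, -0.0568, -0.0672, 0.4822]
[0.0, -0.101, -0.0583, -0.0, 0.0, 0.5]
[0.1351, -0.2533, 0.1387, -0.0, 0.0, 0.5]
```

Call:
{"op": "servo_tool", "data": {
  "series": [
    [[0.05,0.002,-0.01,-0.03,-0.04,0,0.4],[0.1,0.003,-0.016,-0.057,-0.067,0.04,0.4],[0.1,0.003,-0.016,-0.057,-0.067,0.482,0.4],[0.1,0.003,-0.016,-0.057,-0.067,0.482,0.4],[0.1,0.003,-0.016,-0.057,-0.067,0.482,0.4],[0.1,0.003,-0.016,-0.057,-0.067,0.482,0.4],[0.1,0.003,-0.016,-0.057,-0.067,0.482,0.4],[0.1,0.003,-0.016,-0.057,-0.067,0.482,0.4],[0.1,0.003,-0.016,-0.057,-0.067,0.482,0.4],[0.1,0.003,-0.016,-0.057,-0.067,0.482,0.4],[0.1,0.003,-0.016,-0.057,-0.067,0.482,0.4],[0.1,0.003,-0.016,-0.057,-0.067,0.482,0.4]]
  ]
}}

```text
time_s: 12.13
tool_pos: [0.5541, 0.126, 0.1657]
tool_rot: [-120.7, -9.3, -161.0]
force: [-0.1, -0.8, -0.7]
grip_width: 0.0646
grasp_force: 29.9
```

```bash
python3 - <<'E'
from h import *
st()
R2=tool(-75,30,180);print(go(np.array([.54,.10,.215])+.019*R2[:,2],R2))
E
```

```text
{'time_s': 12.133, 'qpos': [-47.359, 29.966, 3.544, 96.401, 46.601, 92.555, 55.433], 'tool_pos': [0.554, 0.126, 0.166], 'tool_rot': [-120.715, -9.35, -161.014], 'force': [-0.053, -0.776, -0.707], 'grip_width': 0.065, 'grasp_force': 29.851}
[0.0969, -0.1637, 0.0438, -0.004, -0.0075, 0.5559]
```

Call:
{"op": "servo_tool", "data": {
  "series": [
    [[0.02,-0.06,-0.02,0,0,0.03,0.4],[0.04,-0.11,-0.01,-0.004,-0.008,0.556,0.4],[0.07,-0.14,0.02,-0.004,-0.008,0.556,0.4],[0.097,-0.164,0.044,-0.004,-0.008,0.556,0.4],[0.097,-0.164,0.044,-0.004,-0.008,0.556,0.4],[0.097,-0.164,0.044,-0.004,-0.008,0.556,0.4],[0.097,-0.164,0.044,-0.004,-0.008,0.556,0.4],[0.097,-0.164,0.044,-0.004,-0.008,0.556,0.4],[0.097,-0.164,0.044,-0.004,-0.008,0.556,0.4],[0.097,-0.164,0.044,-0.004,-0.008,0.556,0.4],[0.097,-0.164,0.044,-0.004,-0.008,0.556,0.4],[0.097,-0.164,0.044,-0.004,-0.008,0.556,0.4]]
  ]
}}

```text
time_s: 13.13
tool_pos: [0.5444, 0.0841, 0.2055]
tool_rot: [-154.6, 56.2, 134.5]
force: [0.3, 0.2, -2.0]
grip_width: 0.0648
grasp_force: 29.8
```

```bash
python3 - <<'E'
from h import *
st()
R2=tool(-75,30,180);z=R2[:,2]
print(go(np.array([.4553,-.119,.165])+.019*z,R2))
E
```

```text
{'time_s': 13.133, 'qpos': [-53.928, 23.267, 13.482, 101.856, 46.298, 89.755, -24.58], 'tool_pos': [0.544, 0.084, 0.205], 'tool_rot': [-154.613, 56.207, 134.549], 'force': [0.259, 0.192, -2.038], 'grip_width': 0.065, 'grasp_force': 29.847}
[-0.0405, -0.4904, 0.6311, -0.0007, -0.001, 0.0884]
```

Call:
{"op": "servo_tool", "data": {
  "series": [
    [[0,-0.04,0.04,0,0,0.04,0.4],[-0.01,-0.1,0.12,0,0,0.088,0.4],[-0.015,-0.16,0.2,0,0,0.088,0.4],[-0.02,-0.22,0.28,0,0,0.088,0.4],[-0.024,-0.28,0.36,0,0,0.088,0.4],[-0.028,-0.34,0.44,0,0,0.088,0.4],[-0.032,-0.4,0.51,0,0,0.088,0.4],[-0.036,-0.44,0.57,0,0,0.088,0.4],[-0.039,-0.47,0.61,0,0,0.088,0.4],[-0.04,-0.49,0.631,0,0,0.088,0.4],[-0.04,-0.49,0.631,0,0,0.088,0.4],[-0.04,-0.49,0.631,0,0,0.088,0.4]]
  ]
}}

```text
time_s: 14.13
tool_pos: [0.4606, -0.1345, 0.1562]
tool_rot: [-179.2, 59.8, 105.9]
force: [0.9, -0.7, -1.7]
grip_width: 0.0644
grasp_force: 29.9
```

```bash
python3 - <<'E'
from h import *
from cell import eyes
st()
c=eyes.read_camera("top");b=c["frame"][150:330,180:490,::-1];P=cloud(c);hsv=cv2.cvtColor(c["frame"],cv2.COLOR_RGB2HSV)
s=eyes.read_camera("scene");a=s["frame"][120:260,320:460,::-1]
im=np.zeros((580,775,3),np.uint8);im[:400,:690]=cv2.resize(b,(690,400),interpolation=3);im[400:,:180]=cv2.resize(a,(180,180));im[400:,200:600]=cv2.resize(c["frame"][185:260,200:280,::-1],(400,180),interpolation=3)
cv2.imwrite("pics/t3.png",im)
# scene view of held pot: leaning & bottom height
hs=cv2.cvtColor(s["frame"],cv2.COLOR_RGB2HSV);Q=cloud(s);m=(cv2.inRange(hs,(35,90,30),(60,255,255))>0)&(Q[...,0]>.35)&(Q[...,0]<.6)&(Q[...,1]<0);q=Q[m]
print(len(q),"z range",np.percentile(q[:,2],[1,99]))
v,u=np.nonzero(m);print(cv2.minAreaRect(np.c_[u,v].astype(np.float32)))
for k,(lo,hi) in dict(blue=(98,112),purple=(120,150)).items():
    w=(cv2.inRange(hsv,(lo,90,40),(hi,255,255))>0)&(P[...,2]>.088)&(P[...,2]<.115)&(P[...,1]<.05);w=P[w].astype(np.float32);print(k,cv2.minEnclosingCircle(w[:,:2].copy()))
R2=tool(-75,30,180);z=R2[:,2]
for h in(.09,.0735):print(go(np.array([.4553,-.119,h])+.019*z,R2))
E
```

```text
{'time_s': 14.133, 'qpos': [-48.546, 7.604, 21.221, 129.511, 58.089, 74.665, -44.836], 'tool_pos': [0.461, -0.135, 0.156], 'tool_rot': [-179.158, 59.826, 105.859], 'force': [0.92, -0.659, -1.713], 'grip_width': 0.064, 'grasp_force': 29.864}
624 z range [0.11350044 0.19226531]
((281.5, 146.0), (36.0, 23.0), 90.0)
blue ((0.45670950412750244, -0.26289939880371094), 0.03333619236946106)
purple ((0.6209824681282043, -0.2120370864868164), 0.033403508365154266)
[0.2172, -0.0054, 0.1292, -0.0001, -0.0008, 0.0026]
[0.2647, -0.005, 0.1568, -0.0001, -0.0008, 0.0026]
```

View pics/t3.png

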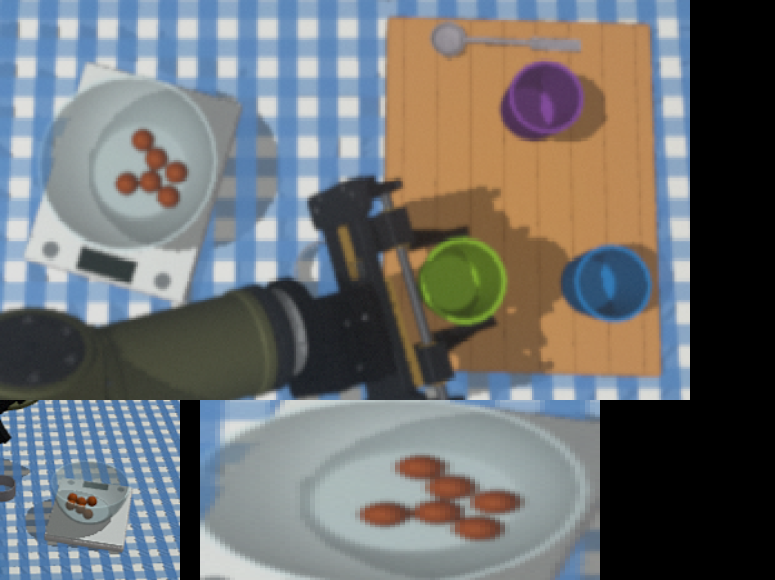

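All six bonbons lie in the bowl at about (150,170) in the crop. The green pot is empty and upright over its old place, and the blue and purple pots haven't moved. Lowering.

Call:
{"op": "servo_tool", "data": {
  "series": [
    [[0.02,-0.001,0.012,0,0,0.002,0.4],[0.06,-0.002,0.035,0,-0.001,0.003,0.4],[0.1,-0.003,0.06,0,-0.001,0.003,0.4],[0.14,-0.004,0.083,0,-0.001,0.003,0.4],[0.175,-0.005,0.104,0,-0.001,0.003,0.4],[0.2,-0.005,0.119,0,-0.001,0.003,0.4],[0.215,-0.005,0.128,0,-0.001,0.003,0.4],[0.225,-0.005,0.134,0,-0.001,0.003,0.4],[0.233,-0.005,0.138,0,-0.001,0.003,0.4],[0.24,-0.005,0.142,0,-0.001,0.003,0.4],[0.24,-0.005,0.142,0,-0.001,0.003,0.4],[0.24,-0.005,0.142,0,-0.001,0.003,0.4]]
  ]
}}

```text
time_s: 15.23
tool_pos: [0.4585, -0.1361, 0.0725]
tool_rot: [-180.0, 60.1, 104.9]
force: [0.6, -1.0, -1.2]
grip_width: 0.0645
grasp_force: 29.9
```

Call:
{"op": "servo_tool", "data": {
  "series": [
    [[0.002,0,0.001,0,0,0,0.4],[0.004,0,0.002,0,0,0,0.4],[0.007,0,0.004,0,0,0,0.4],[0.01,0,0.006,0,0,0,0.4],[0.013,0,0.0075,0,0,0,0.4],[0.016,0,0.009,0,0,0,0.4],[0.019,0,0.011,0,0,0,0.4],[0.019,0,0.011,0,0,0,0.4],[0.019,0,0.011,0,0,0,0.4]]
  ]
}}

```text
time_s: 15.98
tool_pos: [0.4583, -0.1362, 0.0656]
tool_rot: [-179.9, 60.1, 104.9]
force: [-0.0, 0.7, -1.5]
grip_width: 0.0646
grasp_force: 29.9
```

Call:
{"op": "servo_tool", "data": {
  "series": [
    [[0.0015,0,0.001,0,0,0,0.4],[0.003,0,0.002,0,0,0,0.4],[0.0045,0,0.0025,0,0,0,0.4],[0.0045,0,0.0025,0,0,0,0.4],[0.0045,0,0.0025,0,0,0,0.4]]
  ]
}}

```text
time_s: 16.4
tool_pos: [0.4584, -0.1363, 0.0644]
tool_rot: [-179.9, 60.1, 104.9]
force: [-0.7, -0.4, 1.1]
grip_width: 0.0647
grasp_force: 29.8
```

Call:
{"op": "servo_tool", "data": {
  "series": [
    [[0.0015,0,0.001,0,0,0,0.4],[0.002,0,0.0012,0,0,0,0.4],[0.002,0,0.0012,0,0,0,0.4],[0.002,0,0.0012,0,0,0,0.4]]
  ]
}}

```text
time_s: 16.73
tool_pos: [0.4585, -0.1365, 0.0644]
tool_rot: [-179.9, 60.2, 104.9]
force: [-2.0, 2.0, 5.9]
grip_width: 0.0646
grasp_force: 29.6
```

Contact. Releasing with a low grip force, opening slowly, then backing out.

Call:
{"op": "servo_tool", "data": {
  "series": [
    [[0,0,0,0,0,0,0.72],[0,0,0,0,0,0,0.74],[0,0,0,0,0,0,0.76],[0,0,0,0,0,0,0.79],[0,0,0,0,0,0,0.83],[0,0,0,0,0,0,0.88],[0,0,0,0,0,0,0.94],[0,0,0,0,0,0,1],[0,0,0,0,0,0,1],[0,0,0,0,0,0,1],[0,0,0,0,0,0,1]]
  ]
}}

```text
time_s: 17.65
tool_pos: [0.4583, -0.1361, 0.0634]
tool_rot: [-179.9, 60.1, 104.9]
force: [-0.0, -0.1, -0.0]
grip_width: 0.0867
grasp_force: 0.0
```

Call:
{"op": "servo_tool", "data": {
  "series": [
    [[0,0,-0.02,0,0,0,1],[0,0,-0.05,0,0,0,1],[0,0,-0.1,0,0,0,1],[0,0,-0.15,0,0,0,1],[0,0,-0.2,0,0,0,1],[0,0,-0.26,0,0,0,1],[0,0,-0.32,0,0,0,1],[0,0,-0.38,0,0,0,1],[0,0,-0.43,0,0,0,1],[0,0,-0.48,0,0,0,1],[-0.1,0,-0.55,0,0,0,1],[-0.15,0,-0.58,0,0,0,1]]
  ]
}}

```text
time_s: 18.65
tool_pos: [0.4259, -0.01, 0.1918]
tool_rot: [179.9, 60.1, 105.0]
force: [1.1, -0.2, 0.7]
grip_width: 0.0873
grasp_force: 0.0
```

```bash
python3 - <<'E'
from h import *
from cell import eyes
st()
c=eyes.read_camera("top");P=cloud(c);hsv=cv2.cvtColor(c["frame"],cv2.COLOR_RGB2HSV)
for k,(lo,hi) in dict(green=(35,60),blue=(98,112),purple=(120,150)).items():
    w=(cv2.inRange(hsv,(lo,90,40),(hi,255,255))>0)&(P[...,2]>.088)&(P[...,2]<.115)&(P[...,1]<.05);w=P[w].astype(np.float32);print(k,cv2.minEnclosingCircle(w[:,:2].copy()),np.percentile(w[:,2],[5,50,95]))
cv2.imwrite("pics/t4.png",cv2.resize(c["frame"][100:340,180:490,::-1],None,fx=2,fy=2,interpolation=3))
E
```

```text
{'time_s': 18.65, 'qpos': [-57.56, 8.087, 13.92, 123.287, 47.975, 88.205, -47.858], 'tool_pos': [0.426, -0.01, 0.192], 'tool_rot': [179.942, 60.059, 104.969], 'force': [1.072, -0.203, 0.742], 'grip_width': 0.087, 'grasp_force': 0.0}
green ((0.45530039072036743, -0.12190037965774536), 0.03320418670773506) [0.09079546 0.0968642  0.09934238]
blue ((0.4576233923435211, -0.2624339759349823), 0.03398296236991882) [0.08971417 0.09668817 0.09944499]
purple ((0.6204856038093567, -0.21214896440505981), 0.033126577734947205) [0.08924719 0.0963857  0.09914008]
```

View pics/t4.png

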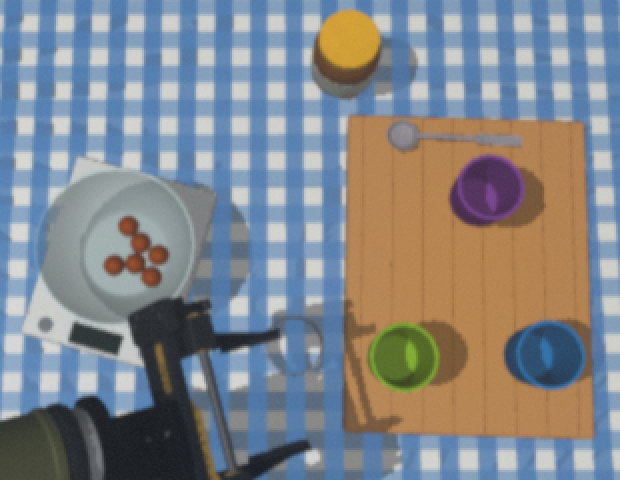

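The green pot stands upright and empty at (404,356), all six bonbons are in the bowl at about (137,250), and everything else is in place. Handing in.

```bash
python3 -c "
from cell import env
print(env.sign_off())"
```

```text
the job is handed in; nothing more can be done
None
```

The job is handed in: all six bonbons from the green pot are in the glass bowl, the empty pot is back upright on the board, and the final top view showed nothing else moved (18.7 s of the 58 s used).

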